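# Lock the tablet mill's bayonet lid

## Robot

A 7-joint arm with a two-finger parallel gripper is mounted at the origin on a cart in front of the work surface, level with it; the furniture and walls round the work are solid. World frame = base frame: x ahead of the robot, y to its left, z up, the work surface at z = 0. Lengths are in m, angles in rad, forces in N, time in s.
With the tool pointing down it reaches from about 0.425 to 0.95 m from the base axis. Payload 4.7 kg.
Tool frame: the origin (TCP) lies on the centre line of the jaws, within the pads' length; the fingertips stand robot.nose_length ahead of it and the grasp point (between the pads) lies 8 mm behind it (robot.nose_length is the distance from the TCP to the fingertips, in m); z points along the fingers, y is the line along which they close (so a half turn about z gives the same grasp; the last joint's range is limited). The gripper opens to 85 mm and grips with 20 to 120 N. Pads are 22 mm wide; open, the fingers measure 114 mm over their backs; the gripper's body (76 mm by 85 mm) begins 54 mm behind the grasp point. The pads swing forward as they close: fully open they stand 13 mm farther back than shut.
Start: joints at [1.26, 0.469, -0.049, 1.532, 0.024, 1.141, -0.082], TCP at [0.188, -0.648, 0.242] pointing down, gripper open.
Joint ranges: [-2.59, 2.59], [-0.33, 1.99], [-1.39, 1.29], [0.1, 2.45], [-1.04, 4.18], [0.21, 1.99], [-2.66, 2.66]. Speed limits (rad/s): [2.57, 2.57, 3.14, 3.14, 3.14, 3.14, 3.14].

## Interface

Orientations are given as [roll, pitch, yaw] about the fixed x, y, z axes, in that order (R = Rz(yaw) Ry(pitch) Rx(roll)).
In Python, from plant import robot gives the robot as it stands. Calls block until the motion is done:
- robot.goto(position, orientation): joint-space move of the TCP to a pose.
- robot.move_straight(position, vel=0.15, attitude=None, contact_N=None): straight line of the TCP; attitude=None keeps the orientation; vel is the mean speed in m/s. With contact_N (N) it stops when the force on the tool has changed by that much, and returns True; else False.
- robot.move_joints(angles): joint-space move.
- robot.grip(opening, strength=None): opening from 0.0 (shut) to 1.0 (fully open); strength is the grip in N (None keeps the last); returns when the fingers have stopped.
- robot.sleep(seconds).
- robot.inverse_kinematics(position, orientation): joint angles nearest the present ones, or None.
- robot.sense(): the state.
- robot.grab_frame(name): name is "scene" or "top" or "wrist"; returns a dict with "image" (384x512x3 uint8, red, green, blue), "range_z" (384x512 float32, m along the optical axis (not along the pixel's ray), 0 where there is no reading), "fx", "fy", "cx", "cy" (pixels), "R" (3x3) and "t" (3): a world point X has camera coordinates R X + t. Camera axes: x right, y down, z forward; pixel columns grow to the right and rows downward; lengths in m; the calibration is good to about 2 mm. A picture is of the moment at which its call begins.
A pose or a line that the arm cannot do raises robot.IKError and nothing moves.
- robot.close_job(): hands the job in; it is judged then, once.
The state is a dict: "t": time; "joint_pos": joint angles; "joint_velocities": joint speeds; "effort": joint torques, N m; "tcp_pos": TCP position; "tcp_rot": TCP orientation; "wrist_force": force on the tool from outside, world axes, zero at the start; "torque": the same for the moment, N m; "opening": opening from 0.0 (shut) to 1.0 (fully open); "gripper_force": force on a finger pad.
Only numpy, scipy, OpenCV 4.12 (cv2) and the standard library are available. Lean on these libraries where they do the work, as an engineer would, in place of code of your own. Each camera call takes 0.05 s, during which the arm holds its last target. There are 200 camera calls.

## Task

One of the three brown bottles stands in the way of the tablet mill's orange lever: first stand that one upright somewhere else on the desk, clear of the lever's path. Then close the lid: bring the lever round clockwise over the red stripe, press it down against its spring, and keep it pressed while you turn it a quarter turn clockwise to the green stripe, where it must spring up and click home. The lever must not hit a bottle, nothing may be knocked over, and everything else stays where it stands.

Things in the scene. Friction and masses are not known exactly. Their poses are not given: they have to be found in the camera images.
- mill: Squat white hand tablet mill with a black bayonet collar, fixed to the desk. Origin on its axis at desk height, z up. Foot 132 mm across, 15 mm high; drum 108 mm across; collar top 46 mm above the desk with low black ridges to 52 mm. The lever and lid turn about its axis; locked, the lever points along the mill's own -x.
- red_stripe (a point): Red stripe on the side of the mill's foot and drum, 66 mm from the axis on the mill's own -y side, 18 mm above the desk. The lever must point over it to be pressed in. A green stripe a quarter turn clockwise from it (mill's -x side) shows where the lever points when locked.
- pad (a point): Pressing spot on the flat outer end of the orange lever, 83 mm from the mill's axis, 78 mm above the desk while the lid is up; it sinks with the lid. Site x points outward along the lever, z up, y anticlockwise. The flat is 44 mm long (61 to 105 mm from the axis), 50 mm wide (y +22 to -28 mm, of which the fence takes -20 to -28), 8 mm thick, clear above but for the fence.
- fence (a point): Middle of the top edge of the upright fence on the leading (clockwise) edge of the lever's flat: 8 mm thick, 44 mm long along the lever, 20 mm high above the flat (this point is 97 mm above the desk, lid up). Closed fingertips that press on the flat and push against the fence's near face (20 mm clockwise of the pad point) turn the lid clockwise.
- lid_turn (a joint): Turn of lid and lever, rad, growing clockwise seen from above: 0 = over the red stripe, negative = turned back, 1.57 = over the green stripe, hard stop at 1.60. In the mill's frame the lever points at angle -pi/2 - value. With the lid up a ridge stops it at about +0.09 (it gives a little); the lugs enter the slots from about -0.08 to +0.09. It stays where left (0.05 N m friction).
- lid_press (a joint): How far the lid is pressed down, m: 0 = up, 0.015 = bottom; spring 2 N to start, 7 N at the bottom. Away from the slots the two red lugs stop on the collar at 0.002. In the slots it must be down 0.011 or more to turn clockwise, all the way; let go from about 1.52 rad on it springs up into a catch and rests near 0.007, locked. Let go earlier it is not locked.
- bottle_blue: Brown medicine bottle, blue cap: 31 mm across, 82 mm tall, cap 26 mm across from 66 mm up; 0.05 to 0.1 kg, loose. Origin at the centre of its underside. One of the three (any) stands about 100 mm from the mill's axis, in the path of the lever (tip sweeps a radius of 108 mm, 50 to 98 mm above the desk); the other two stand over 130 mm away, out of its path.
- bottle_yellow: Brown medicine bottle, yellow cap, the larger of two: 32 mm across, 80 mm tall, cap 26 mm across from 64 mm up; 0.05 to 0.1 kg, loose. Origin at the centre of its underside. One of the three (any) stands about 100 mm from the mill's axis, in the path of the lever (tip sweeps a radius of 108 mm, 50 to 98 mm above the desk); the other two stand over 130 mm away, out of its path.
- bottle_slim: Brown medicine bottle, yellow cap, the slimmer of two: 27 mm across, 77 mm tall, cap 23 mm across from 62 mm up; 0.05 to 0.1 kg, loose. Origin at the centre of its underside. One of the three (any) stands about 100 mm from the mill's axis, in the path of the lever (tip sweeps a radius of 108 mm, 50 to 98 mm above the desk); the other two stand over 130 mm away, out of its path.
- clear_bottle: Tall clear bottle with a white cap, 49 mm across, 150 mm tall, loose bystander. Origin at the centre of its underside.
- white_jar: White plastic bottle with a white cap, 49 mm across, 88 mm tall, loose bystander. Origin at the centre of its underside.
- lever: The orange lever with its fence, fixed on the lid. Origin on the mill's axis at desk height while the lid is up (it sinks with the lid); x points out along the lever, z up.
Things that resemble listed ones, but are neither listed nor needed, are in the scene too. What is shaped like the bottle_yellow but purple or turquoise is not meant.

How it is judged:
At the end, for the whole second after the job is handed in: The lid is locked: turned more than 1.47 rad past the red stripe and sprung up into its catch (4.5 to 9.5 mm down, at rest). All bottles stand upright (within 0.15 rad), the three brown ones on the desk, at rest and more than 115 mm from the mill's axis (value of joint lid_turn above 1.47 rad and value of joint lid_press between 0.0045 and 0.0095 m and velocity of joint lid_press below 0.01 m/s and velocity of joint lid_turn below 0.05 rad/s and angle between each of bottle_blue, bottle_yellow, bottle_slim, clear_bottle, white_jar's own z axis and vertical below 0.15 rad and height (world z) of each of bottle_blue, bottle_yellow, bottle_slim below 0.01 m and linear speed of each of bottle_blue, bottle_yellow, bottle_slim below 0.02 m/s and horizontal distance between each of bottle_blue, bottle_yellow, bottle_slim and mill above 0.115 m); the robot touches nothing.
It fails at once if the lever hits a bottle (more than 1 N) (contact force between lever and bottle_blue above 1 N or contact force between lever and bottle_yellow above 1 N or contact force between lever and bottle_slim above 1 N or contact force between lever and clear_bottle above 1 N or contact force between lever and white_jar above 1 N).
It fails at once if a bottle is knocked over (tilted more than 0.6 rad) (angle between any of bottle_blue, bottle_yellow, bottle_slim, clear_bottle, white_jar's own z axis and vertical above 0.6 rad).
It fails at once if a bystander bottle is moved more than 30 mm (distance of any of clear_bottle, white_jar from where it was at the start of the episode above 0.03 m).
It fails at once if more than one brown bottle is moved (more than 30 mm) (distance of each of bottle_blue, bottle_yellow from where it was at the start of the episode above 0.03 m or distance of each of bottle_blue, bottle_slim from where it was at the start of the episode above 0.03 m or distance of each of bottle_yellow, bottle_slim from where it was at the start of the episode above 0.03 m).
It also fails if it takes over 67 s, if anything falls off the work surface, if the arm or the gripper's body presses on something with over 40 N, if the wrist force passes 120 N, or if a joint passes its speed limit or range.

## Working session

There is one attempt and no reset: what is moved stays moved. The work goes in short steps, each a Python script; the robot and the scene stay as the last script left them, time stands still between calls to the robot, and variables do not carry over. Pictures are saved under pics/ and viewed, at most 10 in all, crops included, and the job is handed in when it is done.

```bash
mkdir -p pics; ls
python3 - <<'E'
from plant import robot
import cv2,numpy as np
for n in("top","scene"):
    f=robot.grab_frame(n); np.savez(f"pics/{n}0.npz",**f)
    cv2.imwrite(f"pics/{n}0.png",f["image"][:,:,::-1])
    print(n,f["fx"],f["cx"],f["cy"],np.round(f["R"],3).tolist(),np.round(f["t"],3), (-f["R"].T@f["t"]).round(3))
s=robot.sense();print(robot.nose_length,s["t"],s["tcp_pos"],s["tcp_rot"],s["wrist_force"])
E
```

```text
pics
top 444.27425379544184 257.1114337047618 187.51963275484763 [[0.028, -0.999, -0.024], [-0.985, -0.023, -0.172], [0.172, 0.028, -0.985]] [-0.021  0.602  0.943] [ 0.431 -0.034  1.032]
scene 396.7788417835028 251.65633251785388 190.54627988569473 [[-0.506, -0.862, -0.02], [-0.589, 0.363, -0.722], [0.63, -0.354, -0.691]] [0.289 0.422 0.552] [0.047 0.291 0.692]
0.011 0.1 [ 0.18761009 -0.64788611  0.24137482] [-3.13987903e+00  4.63650744e-05  2.81834936e-01] [ 0.37814519 -0.04967453  0.29637683]
```

View pics/top0.png

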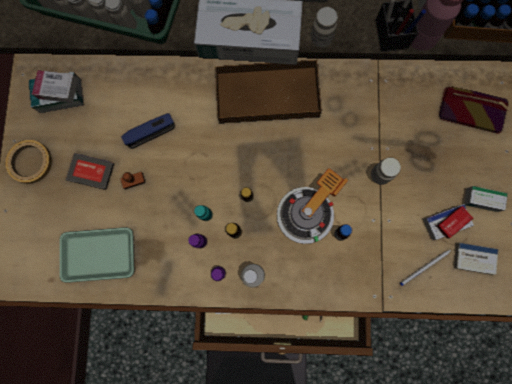

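View pics/scene0.png

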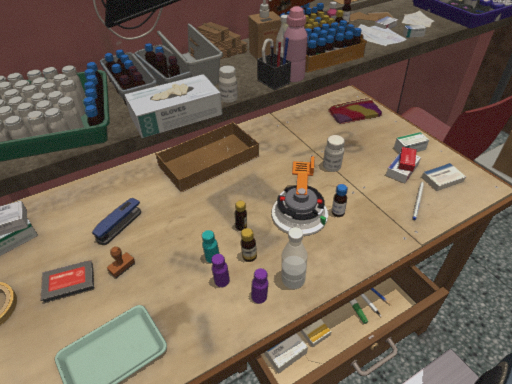

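The top view shows the mill at about (306,215) with its lever pointing up-right to (330,182). The blue-capped bottle at (345,232) is close to the mill. The yellow-capped bottles are at (247,194) and (233,230), the clear bottle at (252,275) and the white jar at (388,169). Next I'll measure them and zoom in.

```bash
cat > h.py <<'E'
import numpy as np,cv2
def load(n): return dict(np.load(f"pics/{n}.npz"))
def ray(f,u,v,z):
    d=f["R"].T@np.array([(u-f["cx"])/f["fx"],(v-f["cy"])/f["fy"],1]); c=-f["R"].T@f["t"]
    return c+d*(z-c[2])/d[2]
def proj(f,X):
    p=f["R"]@np.asarray(X)+f["t"]; return np.array([f["fx"]*p[0]/p[2]+f["cx"],f["fy"]*p[1]/p[2]+f["cy"]])
def cloud(f):
    v,u=np.mgrid[:384,:512]; z=f["range_z"]
    P=np.stack([(u-f["cx"])/f["fx"]*z,(v-f["cy"])/f["fy"]*z,z],-1)-f["t"]
    return P@f["R"]
def hsv(f): return cv2.cvtColor(f["image"],cv2.COLOR_RGB2HSV)
def blobs(f,lo,hi,amin=8,box=None):
    m=cv2.inRange(hsv(f),np.array(lo),np.array(hi))
    if box: k=np.zeros_like(m);k[box[1]:box[3],box[0]:box[2]]=1;m=m*k
    n,l,s,c=cv2.connectedComponentsWithStats(m)
    return [(c[i],s[i,4],l==i) for i in range(1,n) if s[i,4]>=amin]
E
python3 - <<'E'
from h import *
f=load("top0");C=cloud(f);box=(180,140,420,300)
for nm,lo,hi in(("yellow",(20,120,60),(32,255,255)),("blue",(100,150,60),(118,255,255)),("orange",(8,170,120),(19,255,255)),("red",(0,150,60),(6,255,255)),("red2",(172,150,60),(180,255,255)),("green",(45,80,40),(85,255,255))):
    for c,a,m in blobs(f,lo,hi,4,box):
        p=C[m]; print(nm,c.round(1),a,"z med/max",np.median(p[:,2]).round(3),p[:,2].max().round(3),"xy@medz",ray(f,*c,np.median(p[:,2])).round(4))
# white caps & mill by height
z=C[...,2]
for nm,(u,v) in dict(clear=(252,272),jar=(388,167)).items():
    s=np.s_[v-15:v+16,u-15:u+16]; p=C[s].reshape(-1,3); t=np.percentile(p[:,2],97); q=p[p[:,2]>t-.008]; print(nm,t.round(3),q.mean(0).round(4),len(q))
im=f["image"][150:300,190:410][:,:,::-1]
a=cv2.resize(im,None,fx=3.4,fy=3.4,interpolation=cv2.INTER_CUBIC);cv2.imwrite("pics/crop0.png",a)
E
```

```text
yellow [245.7 191.8] 77 z med/max 0.076 0.081 xy@medz [0.588  0.0185 0.076 ]
yellow [231.1 228.1] 99 z med/max 0.079 1.032 xy@medz [0.5078 0.047  0.0794]
blue [345.4 229.8] 89 z med/max 0.082 1.032 xy@medz [ 0.5102 -0.1966  0.0817]
orange [325.2 189.1] 533 z med/max 0.078 1.032 xy@medz [ 0.5977 -0.1543  0.0777]
red [291.6 200.3] 22 z med/max 0.053 0.056 xy@medz [ 0.5751 -0.083   0.0525]
red [330.4 203.8] 12 z med/max 0.029 0.052 xy@medz [ 0.5728 -0.1722  0.0291]
red [321.6 224.7] 21 z med/max 0.052 0.056 xy@medz [ 0.5225 -0.1497  0.0523]
green [315.8 238.4] 20 z med/max 0.029 0.032 xy@medz [ 0.4938 -0.1397  0.029 ]
clear 0.151 [ 0.4104 -0.0005  0.1731] 147
jar 0.09 [ 0.6485 -0.2932  0.0874] 318
```

View pics/crop0.png

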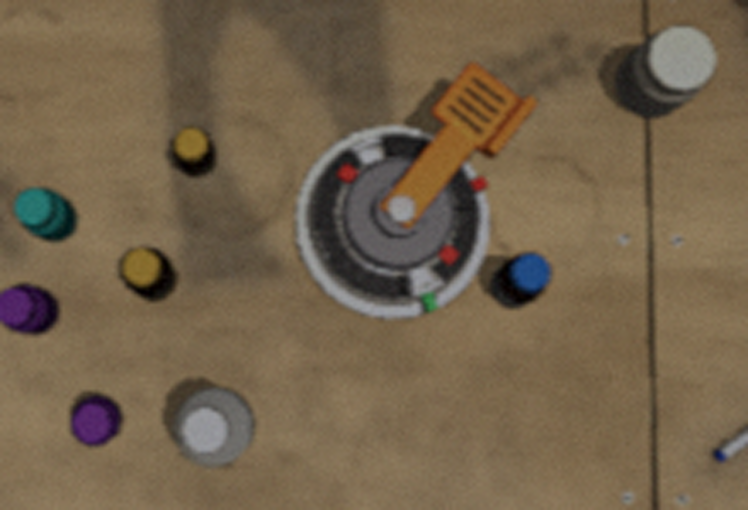

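Run:
```python
from h import *
for n in("top0","scene0"):
    f=load(n);C=cloud(f);h=hsv(f);Z=C[...,2]; m0=np.array([.549,-.116]); r=np.hypot(C[...,0]-m0[0],C[...,1]-m0[1])
    foot=C[(Z>.011)&(Z<.018)&(r<.075)&(r>.058)][:,:2]
    x=np.linalg.lstsq(np.c_[2*foot,np.ones(len(foot))],(foot**2).sum(1),rcond=None)[0]
    print(n,"foot",x[:2].round(4),np.sqrt(x[2]+x[0]**2+x[1]**2).round(4),len(foot))
    for nm,b,zt in(("blue",(.51,-.197),.082),("slim",(.588,.0185),.077),("yel",(.508,.047),.08)):
        s=(np.hypot(C[...,0]-b[0],C[...,1]-b[1])<.025)&(Z>zt-.004)&(Z<zt+.008);p=C[s]
        (c,rr)=cv2.minEnclosingCircle(p[:,:2].astype(np.float32)); print(nm,p.mean(0).round(4),np.round(c,4),round(rr,4),len(p))
    o=(cv2.inRange(h,(6,150,100),(19,255,255))>0)&(r<.13)
    fl=C[o&(Z>.073)&(Z<.083)&(r>.06)][:,:2]; fe=C[o&(Z>.092)&(Z<.1)][:,:2]; arm=C[o&(Z>.073)&(Z<.083)&(r<.06)&(r>.02)][:,:2]
    for k,q in(("flat",fl),("fence",fe),("arm",arm)):
        if len(q): d=q.mean(0)-x[:2];print(k,q.mean(0).round(4),len(q),"ang",np.degrees(np.arctan2(d[1],d[0])).round(1),"r",np.hypot(*d).round(4))
    hub=C[(r<.02)][:,2];print("hubz",np.percentile(hub,[50,95]).round(3))
    for nm,lo,hi in(("red",(0,140,50),(6,255,255)),("green",(50,80,40),(85,255,255))):
        for c,a,m in blobs(f,lo,hi,4):
            q=C[m&(r<.08)&(r>.06)]
            if len(q)>3: d=np.median(q,0)-[*x[:2],0];print(nm,len(q),"ang",np.degrees(np.arctan2(d[1],d[0])).round(1),d.round(4))
```

```text
top0 foot [ 0.5493 -0.1168] 0.0615 294
blue [ 0.5108 -0.1981  0.0818] [ 0.5109 -0.1987] 0.0124 102
slim [0.5882 0.0174 0.0761] [0.5884 0.0172] 0.0112 79
yel [0.5078 0.0461 0.0796] [0.5083 0.0461] 0.0124 102
flat [ 0.616  -0.1644] 329 ang -35.5 r 0.0819
fence [ 0.6021 -0.1843] 65 ang -52.0 r 0.0857
arm [ 0.5798 -0.1406] 194 ang -38.0 r 0.0387
hubz [0.075 0.08 ]
red 8 ang -66.9 [ 0.0243 -0.0568  0.0282]
green 10 ang -158.3 [-0.059  -0.0234  0.0281]
scene0 foot [ 0.5477 -0.1161] 0.0615 242
blue [ 0.5059 -0.1962  0.0819] [ 0.5066 -0.1973] 0.0128 74
slim [0.5845 0.0196 0.0768] [0.5866 0.0188] 0.0118 65
yel [0.5045 0.0489 0.0798] [0.5054 0.0481] 0.0123 98
flat [ 0.6122 -0.1629] 216 ang -36.0 r 0.0796
fence [ 0.5964 -0.1805] 40 ang -52.9 r 0.0808
arm [ 0.5791 -0.1411] 129 ang -38.5 r 0.0401
hubz [0.074 0.08 ]
green 25 ang -159.8 [-0.0599 -0.022   0.0269]
```

Run:
```python
from plant import robot
from h import *
yaw=np.radians(64)
robot.grip(0.75,30)
robot.goto([.509,-.198,.16],[np.pi,0,yaw])
robot.move_straight([.509,-.198,.034],vel=.1,contact_N=8)
robot.grip(0,30); s=robot.sense(); print(s["tcp_pos"],s["opening"],s["gripper_force"],s["t"])
if s["gripper_force"]>5:
    p=s["tcp_pos"]
    robot.move_straight([p[0],p[1],p[2]+.035],vel=.08)
    robot.move_straight([.485,-.305,p[2]+.035],vel=.1)
    print("contact",robot.move_straight([.485,-.305,p[2]-.001],vel=.03,contact_N=3), robot.sense()["tcp_pos"])
    robot.grip(0.75); robot.move_straight([.485,-.305,.17],vel=.1)
f=robot.grab_frame("scene");np.savez("pics/scene1.npz",**f);cv2.imwrite("pics/scene1.png",f["image"][:,:,::-1])
s=robot.sense();print(s["tcp_pos"],s["t"])
```

```text
[ 0.50898174 -0.19800751  0.03455626] 0.3491846559720994 29.733772342151497 4.2833
contact True [ 0.48485198 -0.30486024  0.03457997]
[ 0.48463487 -0.30482637  0.1692821 ] 9.2
```

View pics/scene1.png

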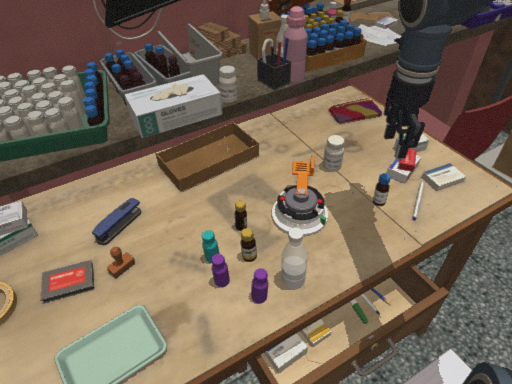

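The blue bottle stands upright at (382,190), well away from the mill, and nothing else has moved. Next I'll swing the lever over the red stripe.

```bash
cat >> h.py <<'E'
A=np.array([.5485,-.1165])
def pose(deg,y,z):
    a=np.radians(deg);R=np.array([[np.cos(a),-np.sin(a)],[np.sin(a),np.cos(a)]])
    return [*(A+R@[.083,y]),z],[np.pi,0,a+np.pi/2]
def sweep(robot,a,b,y,z,step=6,vel=.05):
    n=max(1,int(np.ceil(abs(b-a)/step)))
    for d in np.linspace(a,b,n+1)[1:]:
        p,o=pose(d,y,z); robot.move_straight(p,vel=vel,attitude=o)
def fz(robot,deg):
    s=robot.sense();a=np.radians(deg);F=s["wrist_force"];t=np.array([np.sin(a),-np.cos(a)])
    return np.round([F[2],F[:2]@t,F[:2]@[np.cos(a),np.sin(a)],s["tcp_pos"][2],s["t"]],4)
E
python3 - <<'E'
from plant import robot
from h import *
robot.grip(0,30)
robot.goto(*pose(-37.5,4,.16) if 0 else pose(-37.5,.004,.16))
print(robot.sense()["joint_pos"].round(2) if hasattr(robot.sense()["joint_pos"],"round") else robot.sense()["joint_pos"])
print("touch",robot.move_straight(pose(-37.5,.004,.094)[0],vel=.06,contact_N=3),fz(robot,-37.5))
sweep(robot,-37.5,-68,-.009,.094);print(fz(robot,-68))
for n in("scene","top"):
    f=robot.grab_frame(n);np.savez(f"pics/{n}2.npz",**f)
    C=cloud(f);r=np.hypot(*(C[...,:2]-A).transpose(2,0,1));o=(cv2.inRange(hsv(f),(6,150,100),(19,255,255))>0)&(r<.13)
    fe=C[o&(C[...,2]>.09)&(C[...,2]<.1)][:,:2];ar=C[o&(C[...,2]>.073)&(C[...,2]<.083)&(r<.055)&(r>.025)][:,:2]
    for q in(fe,ar):
        if len(q): d=q.mean(0)-A;print(n,len(q),np.degrees(np.arctan2(d[1],d[0])))
im=[load(k)["image"][sl] for k,sl in(("scene2",np.s_[130:260,230:400]),("top2",np.s_[150:280,240:410]))]
cv2.imwrite("pics/c2.png",cv2.resize(np.hstack(im)[:,:,::-1],None,fx=2.3,fy=2.3,interpolation=cv2.INTER_CUBIC))
E
```

```text
[ 0.51  0.53 -0.44  1.69  0.26  0.98 -0.68]
touch False [ 0.7536 -0.1651  0.7241  0.0945 11.8667]
[-0.1266  0.4833 -0.061   0.094  13.925 ]
scene 63 -86.9452166750835
scene 98 -75.16797314215376
top 27 -86.78612098448316
top 60 -69.76296233882628
```

View pics/c2.png

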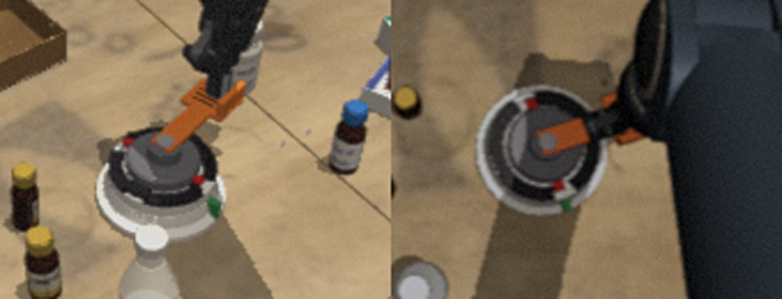

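The lever now points about -71°, close to the stripe direction of about -68°, with the fingertips behind the fence. Pressing next.

Run:
```python
from plant import robot
from h import *
p,o=pose(-68,-.009,.094)
for z in(.090,.088,.086,.084,.081,.078,.0755):
    p[2]=z; c=robot.move_straight(p,vel=.02,contact_N=12); f=fz(robot,-68);print(z,c,f)
    if c or f[0]>13: break
```

```text
0.09 False [ 0.1514  0.9676  0.1337  0.0897 14.375 ]
0.088 False [ 2.272   1.     -0.2253  0.0883 14.625 ]
0.086 False [ 2.712   0.6412  1.163   0.0862 14.875 ]
0.084 False [ 3.8499 -0.6338  1.5     0.0841 15.125 ]
0.081 False [ 5.1344 -0.7928  1.7085  0.0811 15.425 ]
0.078 False [ 5.0687  0.3742  3.1549  0.0783 15.725 ]
0.0755 False [ 5.8991  0.0732  3.8001  0.076  16.    ]
```

Run:
```python
from plant import robot
from h import *
robot.move_straight(pose(-68,-.009,.0742)[0],vel=.02); print(fz(robot,-68))
d=-68
while d>-160:
    n=d-(6 if d>-140 else 2)
    p,o=pose(n,-.009,.0742); c=robot.move_straight(p,vel=.04,attitude=o,contact_N=15); f=fz(robot,n); d=n; print(n,c,f)
    if c or f[1]<-8: break
f=robot.grab_frame("scene");np.savez("pics/scene3.npz",**f)
cv2.imwrite("pics/c3.png",cv2.resize(f["image"][130:280,220:400][:,:,::-1],None,fx=3,fy=3,interpolation=cv2.INTER_CUBIC))
```

```text
[ 6.0868  0.0619  3.8678  0.0748 16.25  ]
-74 False [ 6.2628  0.6707  3.0796  0.0749 16.6167]
-80 False [ 7.1826  0.1357  3.5599  0.0748 16.9833]
-86 False [ 6.7403  1.1978  2.5404  0.0747 17.35  ]
-92 False [ 6.6735  1.3074  3.1174  0.0746 17.7167]
-98 False [ 7.1424  0.526   2.325   0.0745 18.0833]
-104 False [ 6.2527  0.3197  2.7423  0.0745 18.45  ]
-110 False [ 6.3448  0.2376  2.437   0.0744 18.8167]
-116 False [ 6.0731  1.333   1.5896  0.0743 19.1833]
-122 False [ 6.3084  1.2499  2.019   0.0743 19.55  ]
-128 False [ 6.3639 -0.4213  1.6313  0.0742 19.9167]
-134 False [ 7.6641 -0.2463  1.3206  0.0742 20.2833]
-140 False [ 6.4025  0.118   1.664   0.0742 20.65  ]
-142 False [ 6.932   0.1647  1.4052  0.0742 20.9   ]
-144 False [ 6.7482e+00 -1.0500e-02  1.1185e+00  7.4200e-02  2.1150e+01]
-146 False [ 6.7579 -0.1609  0.5582  0.0742 21.4   ]
-148 False [ 6.9267 -1.1185  0.0432  0.0742 21.65  ]
-150 False [ 6.2057 -0.0816  1.2053  0.0742 21.9   ]
-152 False [ 6.1599 -0.132   1.5696  0.0742 22.15  ]
-154 False [ 6.749  -0.0239  1.3792  0.0742 22.4   ]
-156 False [ 6.4574 -0.5832  0.3159  0.0742 22.65  ]
-158 False [ 6.3641 -2.8906  1.9462  0.0745 22.9   ]
-160 False [ 5.73   -4.5756  1.8218  0.0747 23.15  ]
```

View pics/c3.png

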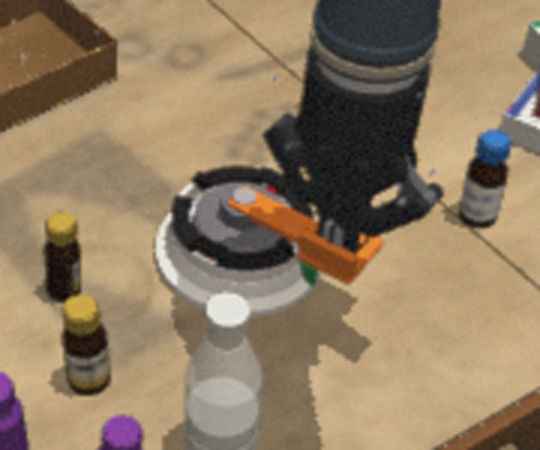

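The lever sits over the green stripe, and the sideways resistance shows it is against its stop. I'll lift straight off and check.

Run:
```python
from plant import robot
from h import *
for z in(.079,.082,.086): robot.move_straight(pose(-160,-.009,z)[0],vel=.02);print(z,fz(robot,-160))
robot.move_straight(pose(-160,-.009,.17)[0],vel=.1)
robot.goto([.45,-.42,.25],[np.pi,0,0]); robot.sleep(.3)
for n in("scene","top"):
    f=robot.grab_frame(n);np.savez(f"pics/{n}4.npz",**f)
    C=cloud(f);r=np.hypot(*(C[...,:2]-A).transpose(2,0,1));o=(cv2.inRange(hsv(f),(6,150,100),(19,255,255))>0)&(r<.13);z=C[...,2]
    for lo,hi,a,b in((.08,.098,.05,.12),(.06,.077,.025,.055),(.06,.077,.065,.1)):
        q=C[o&(z>lo)&(z<hi)&(r>a)&(r<b)]
        if len(q): d=q.mean(0)[:2]-A;print(n,len(q),np.degrees(np.arctan2(d[1],d[0])).round(1),"z",np.median(q[:,2]).round(4))
im=[load(k)["image"][sl] for k,sl in(("scene4",np.s_[130:300,210:400]),("top4",np.s_[130:300,190:410]))]
cv2.imwrite("pics/c4.png",cv2.resize(np.hstack(im)[:,:,::-1],None,fx=1.9,fy=1.9,interpolation=cv2.INTER_CUBIC))
```

```text
0.079 [ 6.1196 -5.9975  0.9869  0.0794 23.5917]
0.082 [ 2.4003 -7.0716 -0.5837  0.0822 23.8917]
0.086 [-2.257  -5.9783 -0.8491  0.0856 24.2417]
scene 118 -174.3 z 0.0889
scene 127 -162.9 z 0.0714
scene 172 -157.5 z 0.0721
top 84 -172.3 z 0.0897
top 149 -158.5 z 0.0707
top 255 -154.7 z 0.0712
```

View pics/c4.png

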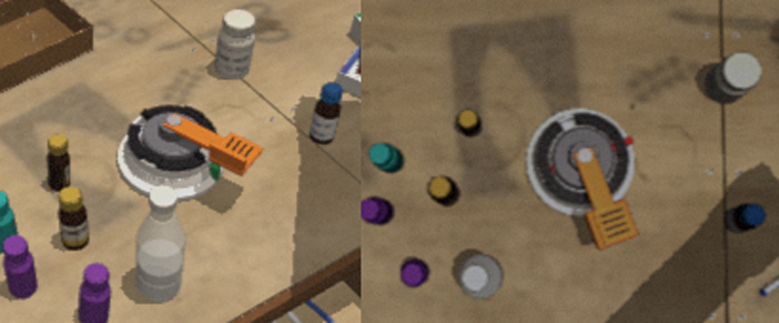

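The lever is over the green stripe. Its flat is at 71 mm, down from 78 mm, so the lid is about 7 mm down and locked. All the bottles are standing.

```bash
python3 -c "
from plant import robot
print(robot.close_job())"
```

```text
the job is handed in; nothing more can be done
None
```

The job is handed in, though no verdict was returned: the blue-capped bottle stands clear of the lever's path, and in the last pictures the lid sits about 7 mm down with the lever over the green stripe (locked) and every bottle upright.

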